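Nest the washed steel ware

ROBOT

A 7-joint arm with a two-finger parallel gripper is mounted at the origin on a cart in front of the work surface, level with it; the furniture and walls round the work are solid. World frame = base frame: x ahead of the robot, y to its left, z up, the work surface at z = 0. Lengths are in mm, angles in rad, forces in N, time in s.
With the tool pointing down it reaches from about 350 to 900 mm from the base axis. Payload 8.1 kg.
Tool frame: the origin (TCP) lies on the centre line of the jaws, within the pads' length; the fingertips stand 14 mm ahead of it and the grasp point (between the pads) lies 5 mm behind it; z points along the fingers, y is the direction in which the jaws open and shut (so a half turn about z gives the same grasp; the last joint's range is limited). The gripper opens to 85 mm and grips with 20 to 120 N. Pads are 22 mm wide; open, the fingers measure 114 mm over their backs; the gripper's body (76 mm by 85 mm) begins 54 mm behind the grasp point. The pads swing forward as they close: fully open they stand 13 mm farther back than shut.
Start: joints at [-1.389, 0.434, 0.025, 1.573, -0.012, 1.134, -0.075], TCP at [175.63, 599.829, 245.323] pointing down, gripper open.
Joint ranges: [-2.62, 2.62], [-0.44, 2.09], [-1.27, 1.32], [0.08, 2.57], [-1.32, 4.46], [0.12, 2], [-2.74, 2.74]. Speed limits (rad/s): [2.22, 2.22, 3.01, 3.01, 3.14, 3.14, 3.14].

INTERFACE

Orientations are given as a 3x3 rotation matrix whose columns are the frame's x, y, z axes.
In Python, from rig import manip gives the robot as it stands. The module is installed in compiled form; this text tells all that it offers.
- The arm moves only by the shell command python3 -m inch 'ROWS' [FORCE]. ROWS is JSON, a list of rows, each an object with "travel": the shift along the tool's x, y, z in mm, a list of three; "spin": the turn about the tool's z in rad; "grip": the opening, from 0 (shut) to 1 (fully open). In form: [{"travel": [x, y, z], "spin": spin, "grip": grip}, ...]. A call has 1 to 12 rows; each row is the pose to reach, as a shift and turn from the pose measured when the call began, along the tool's axes at that moment; what a row does not reach only later rows make up. A row lasts 1/10 s, in which the tool goes at most 50 mm and 8.59 degrees, less where a joint would pass 70% of its speed; a pose out of reach is approached as far as the arm can. A call with a gripper value outside its range is refused whole. The fingers move at their own pace and stop on an object; FORCE is the grip in N (left out, the last holds). Time passes only in rows, so rows that repeat a pose let the fingers close. It gives the time, the measured TCP pose, the force and the opening at its end, in the units of the state.
- manip.read_state(): the state, without advancing time (a new reading comes with each control period).
- manip.snapshot(name): name is "scene" or "top" or "wrist"; returns a dict with "pixels" (384x512x3 uint8, blue, green, red), "mtx" (3x3 intrinsics, pixels), "dist_coeffs" ([k1, k2, p1, p2, k3] as OpenCV has them; the pictures are not rectified), "R" (3x3) and "t" (3): a world point X has camera coordinates R X + t. Camera axes: x right, y down, z forward; pixel columns grow to the right and rows downward; lengths in mm; the calibration is good to about 2 mm. A picture is of the moment at which its call begins. There is no depth.
- manip.job_done(): hands the job in, once; it reports no verdict.
The state is a dict: "time": time; "joints": joint angles; "qd": joint speeds; "tau": joint torques, N m; "position": TCP position; "orientation": TCP orientation; "force": force on the tool from outside, world axes, zero at the start; "ft_torque": the same for the moment, N m; "finger_gap": finger opening in mm.
Only numpy, scipy, OpenCV 4.12 (cv2) and the standard library are available. Lean on these libraries where they do the work, as an engineer would, in place of code of your own. Each camera call takes 0.05 s, during which the arm holds its last target.

TASK

Nest the three washed stainless steel vessels for storage, from largest to smallest: first stand the beaker inside the wide low dish, then stand the tall slim cup inside the beaker, each upright on the bottom of the one that holds it. Lower each one to the bottom before letting go rather than dropping it, and leave the reagent bottle where it stands.

Things in the scene. Friction and masses are not known exactly. Their poses are not given: they have to be found in the camera images.
- dish: Wide, low, round dish of plain stainless steel, open at the top: outer diameter 100 mm, height 32 mm, wall 3 mm (about 92 mm clear inside), bottom 4 mm thick. Stands upright, about 250 g. Origin at the centre of its underside, z up along its axis; round, so its yaw does not matter.
- beaker: Round stainless steel beaker of middle size, open at the top, no handle: outer diameter 60 mm at the rim (58 mm on the side below), height 70 mm, wall 2.5 mm (about 53 mm clear inside), bottom 4 mm thick. Stands upright, about 120 g. Origin at the centre of its underside, z up along its axis; round.
- tall_cup: Tall slim round stainless steel cup, open at the top: outer diameter 34 mm at the rim (32 mm on the side below), height 110 mm, wall 2 mm. Stands upright, about 80 g. Once nested it stands about 44 mm proud of the beaker's rim, as the beaker stands about 42 mm proud of the dish's. Origin at the centre of its underside, z up along its axis; round.
- reagent: Bystander: closed white reagent bottle with a blue screw cap and a label band, 60 mm diameter, 115 mm high, standing to the right of the steel ware. Origin at the centre of its underside, z up. (On the left stands a solid instrument stack over 0.6 m high, nearest corner at about x 0.58, y -0.07 m: swing past its front with the arm drawn in.)
Not all that is in view belongs to the job. Leave any blue look-alike of the beaker alone.

How it is judged (in metres and radians):
On the way, in this order (a step that is already met when the one before it is completed fails the run):
1. the beaker stands inside the dish, let go (horizontal distance between beaker and dish below 0.022 m and z of beaker in the frame of dish below 0.01 m and angle between beaker's own z axis and vertical below 0.17 rad and contact force between the fingers and beaker below 0.1 N), for 0.2 s.
2. the tall cup stands inside the beaker, let go (horizontal distance between tall_cup and beaker below 0.016 m and z of tall_cup in the frame of beaker below 0.01 m and angle between tall_cup's own z axis and vertical below 0.17 rad and contact force between the fingers and tall_cup below 0.1 N), for 0.2 s.
At the end, for the whole second after the job is handed in: Dish on the worktop (within 10 mm), beaker standing in it (underside < 10 mm above the dish's, axes within 22 mm), tall cup standing in the beaker (underside < 10 mm above the beaker's, axes within 16 mm); all upright within 10 degrees, released and at rest (horizontal distance between beaker and dish below 0.022 m and z of beaker in the frame of dish below 0.01 m and horizontal distance between tall_cup and beaker below 0.016 m and z of tall_cup in the frame of beaker below 0.01 m and angle between each of dish, beaker, tall_cup's own z axis and vertical below 0.17 rad and height (world z) of dish between -0.01 and 0.01 m and linear speed of each of dish, beaker, tall_cup below 0.03 m/s); the robot touches nothing.
It fails at once if the reagent bottle is moved more than 30 mm or tipped (distance of reagent from where it was at the start of the episode above 0.03 m or angle between reagent's own z axis and vertical above 0.35 rad).
It fails at once if the beaker is dropped (moves faster than 0.7 m/s out of the fingers, a fall of about 25 mm) (linear speed of beaker above 0.7 m/s and contact force between the fingers and beaker below 0.05 N).
It fails at once if the tall cup is dropped (moves faster than 0.7 m/s out of the fingers, a fall of about 25 mm) (linear speed of tall_cup above 0.7 m/s and contact force between the fingers and tall_cup below 0.05 N).
It also fails if it takes over 58 s, if anything falls off the work surface, if the arm or the gripper's body presses on something with over 40 N, if the wrist force passes 120 N, or if a joint passes its speed limit or range.

## Working session

There is one attempt and no reset: what is moved stays moved. The work goes in short steps, Python scripts to look and compute and a shell command to move; the robot and the scene stay as the last step left them, time stands still between calls to the robot, and variables do not carry over. Pictures are saved under pics/ and viewed, and the job is handed in when it is done.

```bash
mkdir -p pics
cat > h.py <<'E'
import numpy as np, cv2
from rig import manip
def snap(n,f):
    s=manip.snapshot(n); s={k:np.array(v) for k,v in s.items()}
    cv2.imwrite('pics/'+f,s['pixels']); np.savez('pics/'+f+'.npz',**s); return s
def ld(f): return dict(np.load('pics/'+f+'.npz'))
def ray(s,uv):
    p=cv2.undistortPoints(np.array([[uv]],float),s['mtx'],s['dist_coeffs'])[0,0]
    R=s['R'];c=-R.T@s['t'].ravel(); return c,R.T@np.array([p[0],p[1],1])
def onz(s,uv,z):
    c,d=ray(s,uv); return c+d*(z-c[2])/d[2]
def proj(s,X):
    r,_=cv2.Rodrigues(s['R']); return cv2.projectPoints(np.array(X,float).reshape(-1,1,3),r,s['t'].reshape(3,1).astype(float),s['mtx'],s['dist_coeffs'])[0][:,0]
E
python3 - <<'E'
from h import *
for n in ('scene','top','wrist'):
    s=snap(n,n+'0.png'); print(n,(-s['R'].T@s['t'].ravel()).round(),s['R'][2].round(2))
st=manip.read_state()
for k in st: print(k,np.array(st[k]).round(3).tolist())
E
```

```text
scene [  73. -974.  368.] [ 0.5   0.78 -0.36]
top [ 375. -320.  892.] [ 0.13  0.03 -0.99]
wrist [104. 622. 374.] [ 0.28 -0.08 -0.96]
time 0.15
joints [-1.389, 0.435, 0.025, 1.574, -0.012, 1.134, -0.075]
qd [0.001, -0.002, 0.002, -0.003, -0.001, 0.0, -0.0]
tau [0.002, -67.088, 1.027, -31.645, 0.016, 0.009, 0.0]
position [175.553, 599.46, 244.706]
orientation [[-0.96, 0.281, -0.0], [0.281, 0.96, -0.001], [-0.0, -0.001, -1.0]]
force [-0.503, 0.261, -1.008]
ft_torque [0.002, 0.026, -0.031]
finger_gap 85.589
```

View pics/scene0.png

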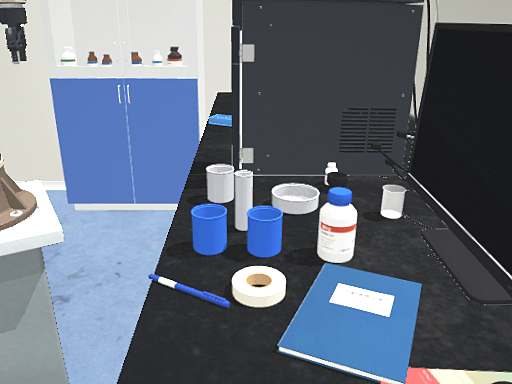

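View pics/top0.png

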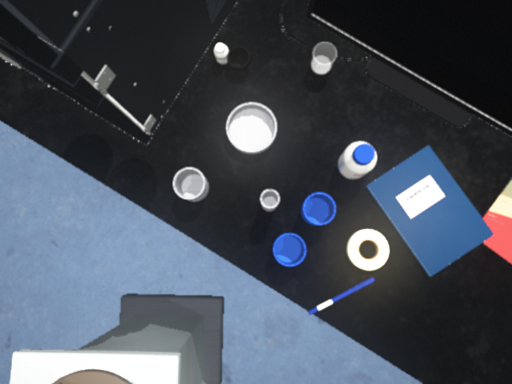

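View pics/wrist0.png

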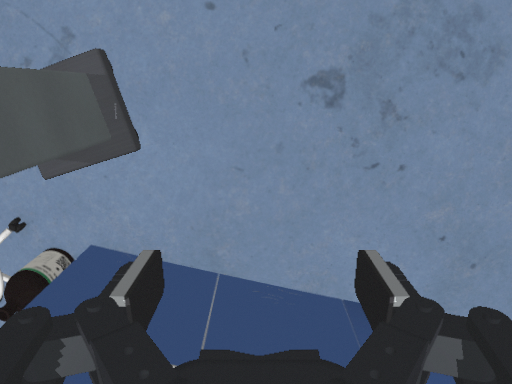

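The top view shows the dish at about (251,128), the steel beaker at (190,184), the tall cup at (270,200) and the reagent bottle at (357,160). The blue look-alikes are at (319,209) and (290,250). The instrument stack is at the upper left, with its corner near (150,140).

Run:
```python
from h import *
s=ld('top0.png');im=s['pixels']
hsv=cv2.cvtColor(im,cv2.COLOR_BGR2HSV)
cv2.imwrite('pics/topz.png',cv2.resize(im[80:240,150:310],None,fx=3.7,fy=3.7,interpolation=cv2.INTER_CUBIC))
m=((hsv[...,2]>70)&(hsv[...,1]<60)).astype(np.uint8)
cs,_=cv2.findContours(m,cv2.RETR_EXTERNAL,cv2.CHAIN_APPROX_NONE)
for c in cs:
    if cv2.contourArea(c)<150: continue
    x,y,w,h=cv2.boundingRect(c)
    print((x,y,w,h),cv2.contourArea(c), onz(s,(x+w/2,y+h/2),0).round())
print(proj(s,[[580,-70,0]]))
```

```text
(9, 295, 214, 89) 12914.5 [177. -38.   0.]
(345, 212, 62, 60) 2051.5 [ 375. -540.    0.]
(490, 195, 22, 22) 283.0 [ 451. -781.    0.]
(259, 188, 22, 24) 367.5 [ 453. -331.    0.]
(395, 175, 51, 44) 1124.0 [ 465. -628.    0.]
(172, 166, 37, 36) 985.5 [ 482. -169.    0.]
(337, 140, 41, 40) 751.5 [ 537. -505.    0.]
(225, 101, 53, 54) 2176.5 [ 600. -290.    0.]
(81, 64, 75, 71) 811.5 [656. -13.   0.]
(213, 42, 17, 23) 259.5 [ 759. -224.    0.]
(310, 41, 28, 34) 654.5 [ 751. -437.    0.]
(311, 13, 201, 118) 463.0 [ 722. -615.    0.]
[[144.0882487 135.8053697]]
```

View pics/topz.png

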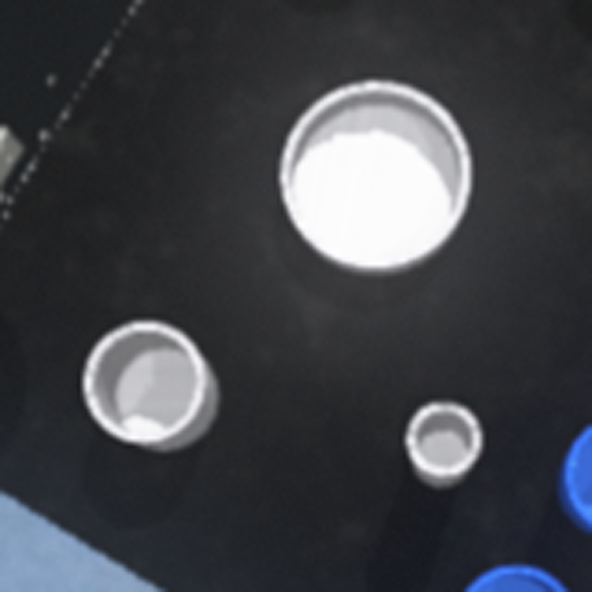

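Run:
```python
from h import *
s=ld('top0.png'); sc=ld('scene0.png')
f=lambda x,y:((x+.5)/3.7-.5+150,(y+.5)/3.7-.5+80)
for n,x0,x1,y0,y1,z in (('dish',281,471,80,271,32),('beaker',84,207,321,445,70),('cup',406,482,402,478,110)):
    c=onz(s,f((x0+x1)/2,(y0+y1)/2),z); 
    print(n,c.round(1),'dia',np.linalg.norm(onz(s,f(x0,(y0+y1)/2),z)-onz(s,f(x1,(y0+y1)/2),z)).round(1), proj(sc,c).round(1), proj(sc,c*[1,1,0]).round(1))
for n,uv,z in (('reagent',(364.5,154.5),115),('blue1',(319,208),70),('blue2',(289.5,249),70)): print(n,onz(s,uv,z).round())
im=sc['pixels'];cv2.imwrite('pics/scz.png',cv2.resize(im[150:280,180:370],None,fx=4,fy=4,interpolation=cv2.INTER_CUBIC))
```

```text
dish [ 594.  -290.8   32. ] dia 101.5 [[294.5 191.6]] [[293.8 205.6]]
beaker [ 475.4 -178.4   70. ] dia 62.2 [[219.3 168.6]] [[219.9 198.9]]
cup [ 446.  -328.8  110. ] dia 36.1 [[242.6 173.1]] [[242.6 228.1]]
reagent [ 527. -494.  115.]
blue1 [ 434. -420.   70.]
blue2 [ 358. -367.   70.]
```

View pics/scz.png

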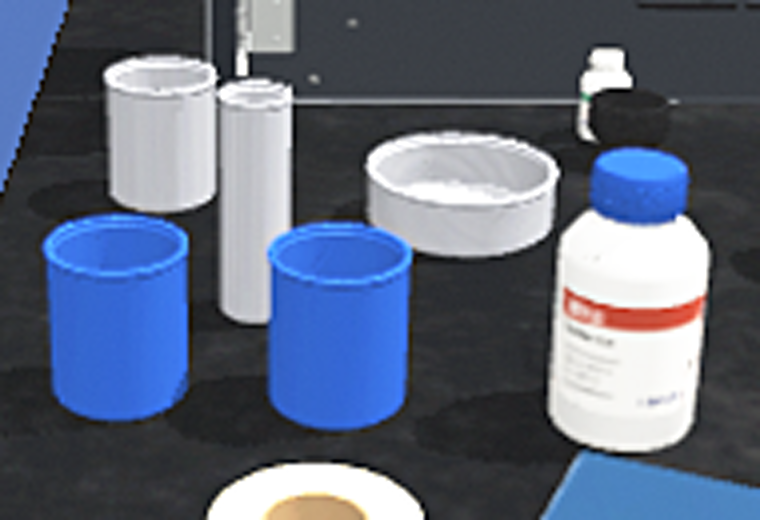

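```bash
python3 -m inch '[{"travel":[-20,-25,0],"spin":0.06,"grip":1},{"travel":[-45,-56,0],"spin":0.14,"grip":1},{"travel":[-75,-94,0],"spin":0.23,"grip":1},{"travel":[-105,-131,0],"spin":0.32,"grip":1},{"travel":[-135,-169,0],"spin":0.41,"grip":1},{"travel":[-165,-206,0],"spin":0.5,"grip":1},{"travel":[-195,-244,0],"spin":0.6,"grip":1},{"travel":[-225,-281,0],"spin":0.69,"grip":1},{"travel":[-255,-319,0],"spin":0.78,"grip":1},{"travel":[-285,-356,0],"spin":0.87,"grip":1},{"travel":[-310,-388,0],"spin":0.96,"grip":1},{"travel":[-330,-413,0],"spin":1.0,"grip":1}]' 60
cat >> h.py <<'E'
def to(x,y,z,az=None):
    st=manip.read_state(); R=np.array(st['orientation']); p=np.array(st['position'])
    d=np.array([x,y,z])-p; print('t',st['time'],'pos',p.round(1),'travel',(R.T@d).round(1),'gap',st['finger_gap'],'F',np.array(st['force']).round(1),'q',np.array(st['joints']).round(2))
    a=np.degrees(np.arctan2(R[1,1],R[0,1])); print('tool y az',a.round(1),'spin to radial',np.radians(a-np.degrees(np.arctan2(y,x))).round(3) if az is None else np.radians(a-az).round(3))
E
python3 - <<'E'
from h import *
to(475,-178,245)
s=snap('scene','scene1.png')
E
```

```text
time: 1.35
position: [376.5, 107.8, 245.3]
orientation: [[-0.277, 0.961, -0.0], [0.961, 0.277, -0.001], [-0.001, -0.0, -1.0]]
force: [0.8, -0.2, 0.3]
finger_gap: 85.4
t 1.35 pos [376.5 107.8 245.3] travel [-301.9   15.5    0.6] gap 85.40739496680301 F [ 0.8 -0.2  0.3] q [-0.87  0.03  0.47  2.12 -0.01  1.   -0.11]
tool y az 16.1 spin to radial 0.639
```

View pics/scene1.png

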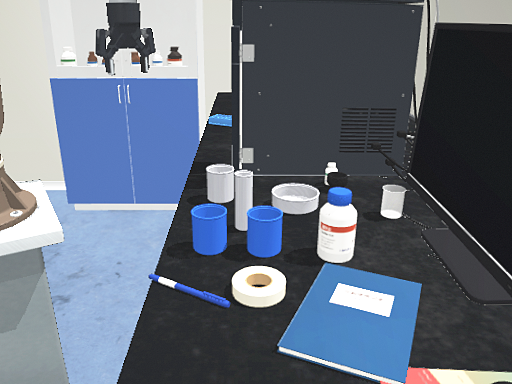

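The gripper is clear of the stack, at about (125,50) in the scene view, and the vessels haven't moved. I'll go on to above the beaker.

```bash
python3 -m inch '[{"travel":[-20,1,0],"spin":0.04,"grip":1},{"travel":[-50,3,0],"spin":0.11,"grip":1},{"travel":[-85,5,0],"spin":0.18,"grip":1},{"travel":[-120,6,0],"spin":0.26,"grip":1},{"travel":[-155,8,0],"spin":0.33,"grip":1},{"travel":[-190,10,0],"spin":0.4,"grip":1},{"travel":[-225,12,0],"spin":0.48,"grip":1},{"travel":[-255,13,0],"spin":0.55,"grip":1},{"travel":[-280,14,0],"spin":0.6,"grip":1},{"travel":[-302,15.5,0],"spin":0.64,"grip":1},{"travel":[-302,15.5,0],"spin":0.64,"grip":1},{"travel":[-302,15.5,0],"spin":0.64,"grip":1}]'
python3 - <<'E'
from h import *
to(475,-178,110)
s=snap('wrist','wrist2.png'); print(proj(s,[[475.4,-178.4,70],[505.4,-178.4,70],[475.4,-148.4,70]]).round())
s=snap('scene','scene2.png')
E
```

```text
time: 2.6
position: [474.8, -182.4, 245.8]
orientation: [[0.357, 0.934, -0.0], [0.934, -0.357, -0.002], [-0.002, 0.001, -1.0]]
force: [0.4, 0.4, 0.2]
finger_gap: 85.1
t 2.6 pos [ 474.8 -182.4  245.8] travel [  4.4  -1.4 135.8] gap 85.12208902155416 F [0.4 0.4 0.2] q [-0.36  0.29  0.8   1.9  -0.24  1.05  0.17]
tool y az -20.9 spin to radial -0.006
[[259. 170.]
 [289. 159.]
 [247. 141.]]
```

View pics/wrist2.png

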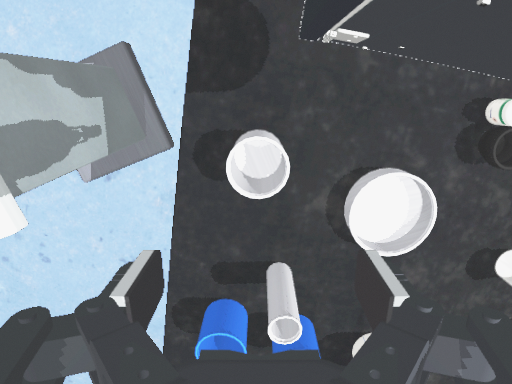

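View pics/scene2.png

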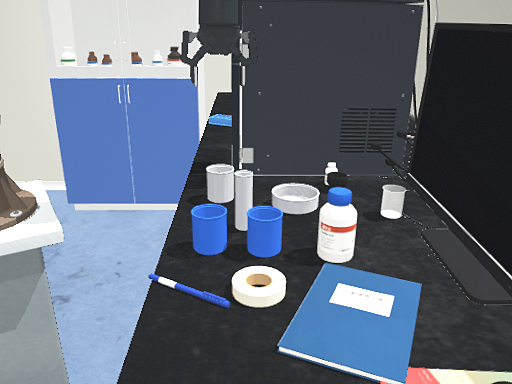

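The wrist view shows the beaker rim at (258,166), dish (391,211) and cup rim (285,330). I'll cross-check those against the top view.

Run:
```python
from h import *
s=ld('wrist2.png')
for n,uv,z in (('beaker',(258,166),70),('dish',(391,211),32),('cup',(285,330),110)): print(n,onz(s,uv,z).round(1))
im=s['pixels'];cv2.imwrite('pics/w2z.png',cv2.resize(im[120:350,210:450],None,fx=2.5,fy=2.5,interpolation=cv2.INTER_CUBIC))
to(475.5,-177,110)
```

```text
beaker [ 476.2 -174.3   70. ]
dish [ 593.3 -282.5   32. ]
cup [ 446.  -327.1  110. ]
t 2.7 pos [ 474.8 -181.4  245.9] travel [  4.5  -1.  135.9] gap 85.27133871636792 F [ 0.2 -0.2 -0.9] q [-0.37  0.29  0.8   1.9  -0.24  1.05  0.17]
tool y az -20.8 spin to radial -0.006
```

View pics/w2z.png

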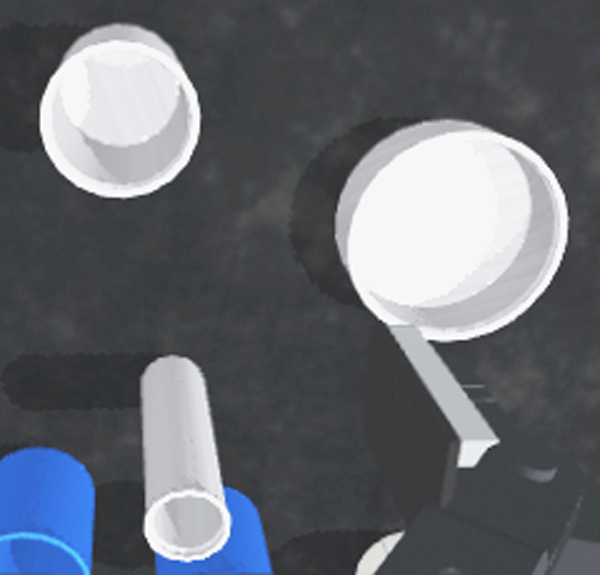

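```bash
python3 -m inch '[{"travel":[2,-0.5,30],"spin":0,"grip":1},{"travel":[4.5,-1,65],"spin":0,"grip":1},{"travel":[4.5,-1,100],"spin":0,"grip":1},{"travel":[4.5,-1,125],"spin":0,"grip":1},{"travel":[4.5,-1,136],"spin":0,"grip":1},{"travel":[4.5,-1,136],"spin":0,"grip":1}]'
python3 - <<'E'
from h import *
to(475.5,-177,49)
snap('wrist','wrist3.png')
snap('scene','scene3.png')
E
```

```text
time: 3.3
position: [474.9, -176.0, 109.1]
orientation: [[0.354, 0.935, -0.002], [0.935, -0.354, -0.001], [-0.001, -0.002, -1.0]]
force: [-1.1, -0.2, 0.8]
finger_gap: 85.7
t 3.3 pos [ 474.9 -176.   109.1] travel [-0.6  1.  60.1] gap 85.74823644997751 F [-1.1 -0.2  0.8] q [-0.25  0.48  0.68  2.05 -0.43  0.76  0.33]
tool y az -20.7 spin to radial -0.005
```

View pics/wrist3.png

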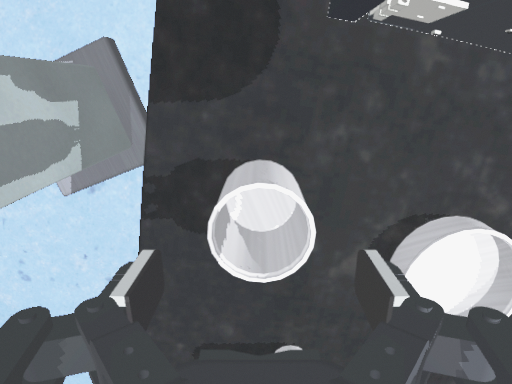

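View pics/scene3.png

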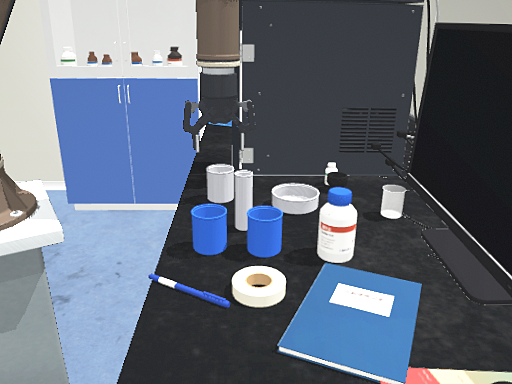

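In the wrist view the beaker rim is centred at (261,232), and the jaws are at columns 158 and 357, so the beaker sits between them. Lowering and gripping.

```bash
python3 -m inch '[{"travel":[0,1,20],"spin":0,"grip":1},{"travel":[0,1,40],"spin":0,"grip":1},{"travel":[0,1,55],"spin":0,"grip":1},{"travel":[0,1,60],"spin":0,"grip":1},{"travel":[0,1,60],"spin":0,"grip":1},{"travel":[0,1,60],"spin":0,"grip":0.5},{"travel":[0,1,60],"spin":0,"grip":0.5},{"travel":[0,1,60],"spin":0,"grip":0.5},{"travel":[0,1,60],"spin":0,"grip":0.5},{"travel":[0,1,60],"spin":0,"grip":0.5},{"travel":[0,1,60],"spin":0,"grip":0.5},{"travel":[0,1,60],"spin":0,"grip":0.5}]' 40
python3 - <<'E'
from h import *
to(475.5,-177,139)
snap('wrist','wrist4.png')
snap('scene','scene4.png')
E
```

```text
time: 4.6
position: [477.5, -177.4, 52.0]
orientation: [[0.355, 0.935, 0.003], [0.935, -0.355, -0.001], [0.0, 0.003, -1.0]]
force: [-3.3, 1.3, 10.6]
finger_gap: 57.0
t 4.6 pos [ 477.5 -177.4   52. ] travel [ -0.3  -1.7 -87. ] gap 56.95404813479787 F [-3.3  1.3 10.6] q [-0.17  0.57  0.59  2.09 -0.53  0.63  0.41]
tool y az -20.8 spin to radial -0.006
```

View pics/wrist4.png

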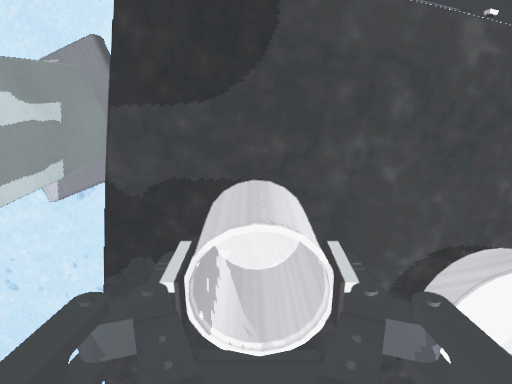

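View pics/scene4.png

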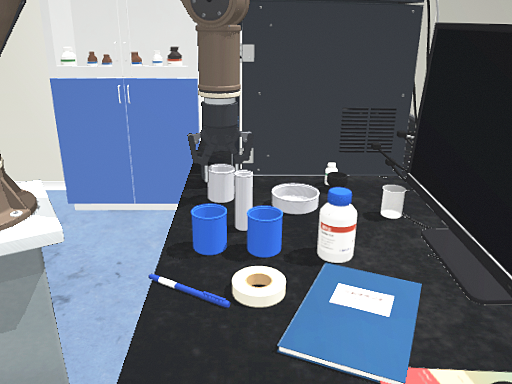

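The beaker is gripped, with a finger gap of 57.0 mm. Lifting.

```bash
python3 -m inch '[{"travel":[0,0,-5],"spin":0,"grip":0.5},{"travel":[0,0,-15],"spin":0,"grip":0.5},{"travel":[0,0,-30],"spin":0,"grip":0.5},{"travel":[0,0,-50],"spin":0,"grip":0.5},{"travel":[0,0,-70],"spin":0,"grip":0.5},{"travel":[0,0,-80],"spin":0,"grip":0.5},{"travel":[0,0,-80],"spin":0,"grip":0.5},{"travel":[0,0,-80],"spin":0,"grip":0.5}]'
python3 - <<'E'
from h import *
to(594,-289,132)
snap('wrist','wrist5.png')
s=snap('scene','scene5.png');p=np.array(manip.read_state()['position']);print(proj(s,[p+[0,0,18],p-[0,0,52]]))
E
```

```text
time: 5.5
position: [477.2, -177.0, 131.8]
orientation: [[0.354, 0.935, 0.003], [0.935, -0.354, -0.001], [0.0, 0.003, -1.0]]
force: [-0.6, 0.1, -1.7]
finger_gap: 56.6
t 5.5 pos [ 477.2 -177.   131.8] travel [-63.4 148.9   0.2] gap 56.61587880743361 F [-0.6  0.1 -1.7] q [-0.27  0.44  0.71  2.03 -0.4   0.8   0.31]
tool y az -20.7 spin to radial 0.091
[[218.91239416 132.15968198]
 [219.51806738 164.21465287]]
```

View pics/wrist5.png

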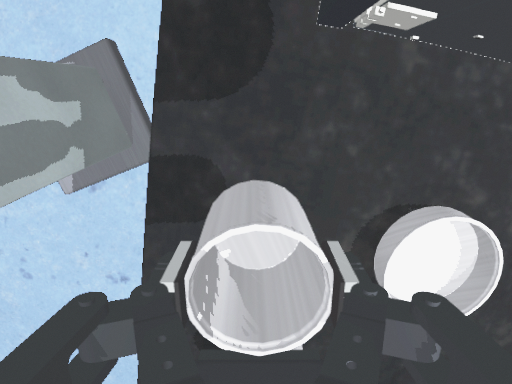

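View pics/scene5.png

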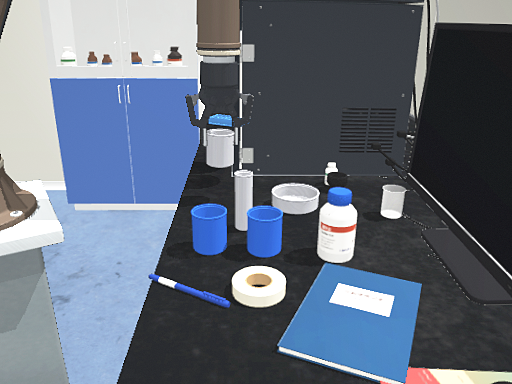

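The beaker hangs upright in the jaws, and its rim stays at (259,289) in the wrist view. Carrying it over the dish.

```bash
python3 -m inch '[{"travel":[-6,14,0],"spin":0.01,"grip":0.5},{"travel":[-16,38,0],"spin":0.03,"grip":0.5},{"travel":[-28,66,0],"spin":0.05,"grip":0.5},{"travel":[-40,94,0],"spin":0.06,"grip":0.5},{"travel":[-51,120,0],"spin":0.08,"grip":0.5},{"travel":[-59,139,0],"spin":0.09,"grip":0.5},{"travel":[-63,149,0],"spin":0.09,"grip":0.5},{"travel":[-63,149,0],"spin":0.09,"grip":0.5},{"travel":[-63,149,0],"spin":0.09,"grip":0.5}]'
python3 - <<'E'
from h import *
to(594,-289,60)
s=snap('wrist','wrist6.png');print(onz(s,(259,289),150))
s=snap('scene','scene6.png')
s=snap('top','top6.png')
cv2.imwrite('pics/t6z.png',cv2.resize(s['pixels'][40:240,150:350],None,fx=3,fy=3,interpolation=cv2.INTER_CUBIC))
E
```

```text
time: 6.5
position: [592.9, -288.0, 130.8]
orientation: [[0.437, 0.9, -0.0], [0.9, -0.437, 0.0], [0.0, -0.0, -1.0]]
force: [-0.3, -0.1, -1.3]
finger_gap: 57.0
t 6.5 pos [ 592.9 -288.   130.8] travel [-0.4  1.4 70.8] gap 56.95047899964943 F [-0.3 -0.1 -1.3] q [-0.05  0.67  0.68  1.65 -0.48  1.    0.34]
tool y az -25.9 spin to radial 0.001
[ 593.56800305 -284.690298    150.        ]
```

View pics/wrist6.png

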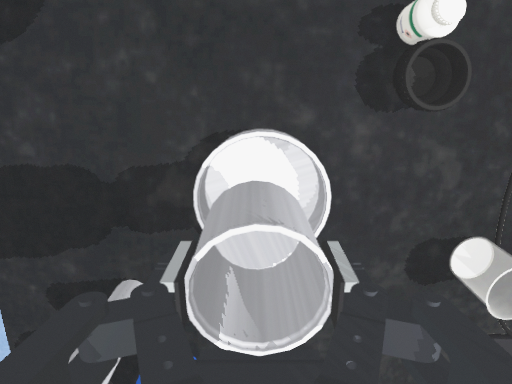

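View pics/scene6.png

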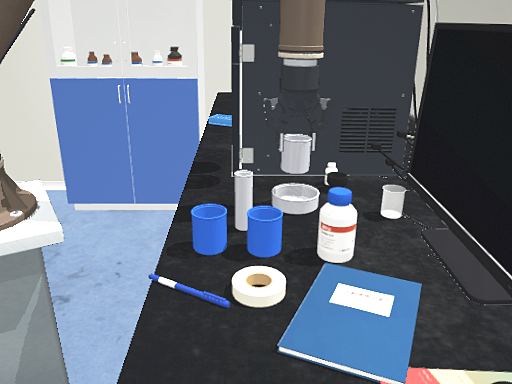

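View pics/t6z.png

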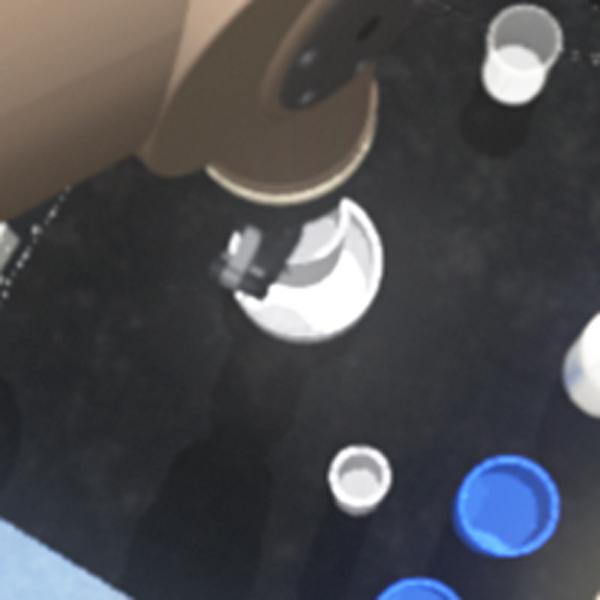

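The beaker is above the dish. In the wrist view the dish rim spans columns 194–330 with its top at row 129. I'll compare the two positions as seen by that one camera.

Run:
```python
from h import *
s=ld('wrist6.png')
for r in (193,195,197): print(onz(s,(262,r),32).round(1))
a=onz(s,(262,129),32);c=onz(s,(194,196),32);d=onz(s,(330,196),32);print(a,c,d,np.linalg.norm(c-d)); 
u=s['R'].T@[0,1,0];u[2]=0;u/=np.linalg.norm(u);print('centre from top edge',a+50*u)
im=s['pixels'];cv2.imwrite('pics/w6z.png',cv2.resize(im[110:370,160:360],None,fx=2.3,fy=2.3))
```

```text
[ 596.5 -283.6   32. ]
[ 595.8 -285.    32. ]
[ 595.1 -286.3   32. ]
[ 616.26848357 -242.5352978    32.        ] [ 551.23256879 -264.18133411   32.        ] [ 639.73521079 -307.14010708   32.        ] 98.3777099587977
centre from top edge [ 594.43542969 -287.51660234   32.        ]
```

```bash
python3 -m inch '[{"travel":[0,1,15],"spin":0,"grip":0.5},{"travel":[0,1.5,30],"spin":0,"grip":0.5},{"travel":[0,1.5,45],"spin":0,"grip":0.5},{"travel":[0,1.5,56],"spin":0,"grip":0.5},{"travel":[0,1.5,64],"spin":0,"grip":0.5},{"travel":[0,1.5,70],"spin":0,"grip":0.5},{"travel":[0,1.5,70],"spin":0,"grip":0.5},{"travel":[0,1.5,70],"spin":0,"grip":0.5}]'
python3 - <<'E'
from h import *
to(594,-289,56)
snap('wrist','wrist7.png')
snap('scene','scene7.png')
E
```

```text
time: 7.45
position: [594.8, -288.6, 61.7]
orientation: [[0.437, 0.9, 0.001], [0.9, -0.437, -0.0], [0.001, 0.001, -1.0]]
force: [0.6, -0.6, -1.0]
finger_gap: 56.9
t 7.45 pos [ 594.8 -288.6   61.7] travel [-0.7 -0.6  5.7] gap 56.94887288150807 F [ 0.6 -0.6 -1. ] q [-0.02  0.75  0.62  1.69 -0.55  0.88  0.39]
tool y az -25.9 spin to radial 0.001
```

View pics/wrist7.png

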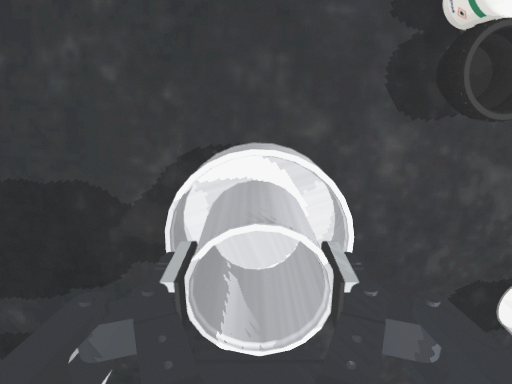

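View pics/scene7.png

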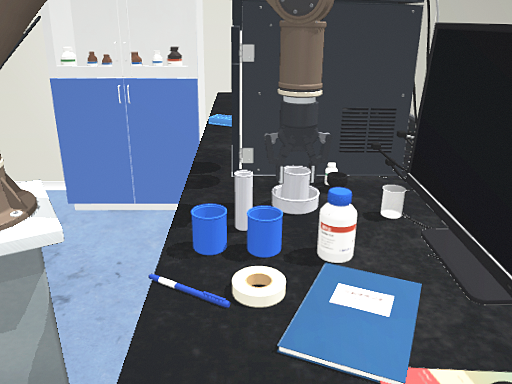

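The beaker is inside the dish rim and centred, and the fingertips are clear of the rim. Lowering to contact.

```bash
python3 -m inch '[{"travel":[0,0,2],"spin":0,"grip":0.5},{"travel":[0,0,4],"spin":0,"grip":0.5},{"travel":[0,0,5],"spin":0,"grip":0.5},{"travel":[0,0,6],"spin":0,"grip":0.5},{"travel":[0,0,6],"spin":0,"grip":0.5},{"travel":[0,0,6],"spin":0,"grip":0.5}]'
```

```text
time: 8.15
position: [595.0, -288.6, 56.3]
orientation: [[0.437, 0.9, 0.002], [0.9, -0.437, -0.0], [0.001, 0.002, -1.0]]
force: [-1.7, 1.3, 3.3]
finger_gap: 56.9
```

```bash
python3 -m inch '[{"travel":[0,0,1],"spin":0,"grip":0.5},{"travel":[0,0,1.5],"spin":0,"grip":0.5},{"travel":[0,0,1.5],"spin":0,"grip":0.5},{"travel":[0,0,1.5],"spin":0,"grip":0.5}]'
```

```text
time: 8.55
position: [594.9, -288.7, 56.1]
orientation: [[0.437, 0.9, 0.003], [0.9, -0.437, 0.001], [0.002, 0.002, -1.0]]
force: [-4.8, 3.4, 15.0]
finger_gap: 56.3
```

Firm contact: 15 N with no further travel. The beaker is on the bottom, so I'm releasing it.

```bash
python3 -m inch '[{"travel":[0,0,-1],"spin":0,"grip":0.7},{"travel":[0,0,-1],"spin":0,"grip":0.8},{"travel":[0,0,-1],"spin":0,"grip":0.9},{"travel":[0,0,-1],"spin":0,"grip":1},{"travel":[0,0,-1],"spin":0,"grip":1},{"travel":[0,0,-1],"spin":0,"grip":1},{"travel":[0,0,-15],"spin":0,"grip":1},{"travel":[0,0,-45],"spin":0,"grip":1},{"travel":[0,0,-85],"spin":0,"grip":1},{"travel":[0,0,-125],"spin":0,"grip":1},{"travel":[0,0,-145],"spin":0,"grip":1},{"travel":[0,0,-145],"spin":0,"grip":1}]'
python3 - <<'E'
from h import *
to(446,-328,200)
s=snap('wrist','wrist8.png')
s=snap('scene','scene8.png')
s=snap('top','top8.png')
E
```

```text
time: 9.75
position: [595.9, -290.2, 205.9]
orientation: [[0.437, 0.899, 0.009], [0.899, -0.437, -0.002], [0.002, 0.009, -1.0]]
force: [0.3, -1.5, 0.1]
finger_gap: 85.6
t 9.75 pos [ 595.9 -290.2  205.9] travel [ -99.5 -118.4    4.7] gap 85.59393689112433 F [ 0.3 -1.5  0.1] q [-0.08  0.6   0.73  1.57 -0.43  1.13  0.3 ]
tool y az -25.9 spin to radial 0.182
```

View pics/wrist8.png

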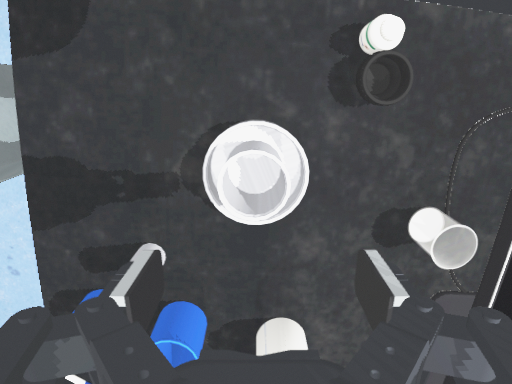

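View pics/scene8.png

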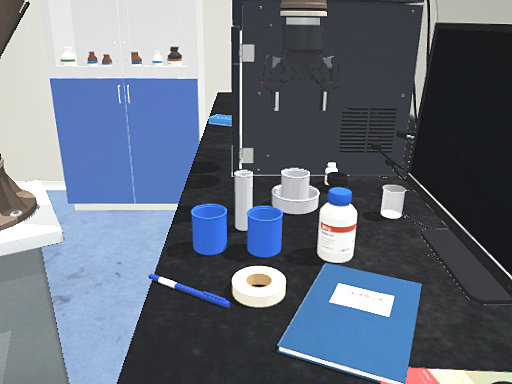

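The beaker stands in the dish, with its rim at about (255,182) inside the dish rim at (256,172) in the wrist view. Now to above the cup.

```bash
python3 -m inch '[{"travel":[-8,-10,0],"spin":0.02,"grip":1},{"travel":[-25,-30,0],"spin":0.05,"grip":1},{"travel":[-45,-54,0],"spin":0.08,"grip":1},{"travel":[-65,-78,0],"spin":0.12,"grip":1},{"travel":[-82,-98,0],"spin":0.15,"grip":1},{"travel":[-94,-112,0],"spin":0.17,"grip":1},{"travel":[-99,-118,0],"spin":0.18,"grip":1},{"travel":[-99,-118,0],"spin":0.18,"grip":1},{"travel":[-99,-118,0],"spin":0.18,"grip":1}]'
python3 - <<'E'
from h import *
to(446.5,-328,140)
s=snap('wrist','wrist9.png'); print(proj(s,[[446.5,-328,110]]))
s=snap('scene','scene9.png')
t=ld('top8.png'); cv2.imwrite('pics/t8z.png',cv2.resize(t['pixels'][80:240,150:310],None,fx=3.7,fy=3.7,interpolation=cv2.INTER_CUBIC))
s=snap('top','top9.png'); cv2.imwrite('pics/t9z.png',cv2.resize(s['pixels'][80:240,150:310],None,fx=3.7,fy=3.7,interpolation=cv2.INTER_CUBIC))
E
```

```text
time: 10.8
position: [446.0, -325.5, 200.5]
orientation: [[0.589, 0.808, 0.003], [0.808, -0.589, 0.001], [0.002, 0.001, -1.0]]
force: [0.7, -1.3, 0.1]
finger_gap: 85.3
t 10.8 pos [ 446.  -325.5  200.5] travel [-1.9  1.8 60.5] gap 85.29476028770519 F [ 0.7 -1.3  0.1] q [-0.05  0.44  0.82  1.86 -0.38  1.01  0.3 ]
tool y az -36.1 spin to radial 0.003
[[263.14287852 206.44730458]]
```

View pics/wrist9.png

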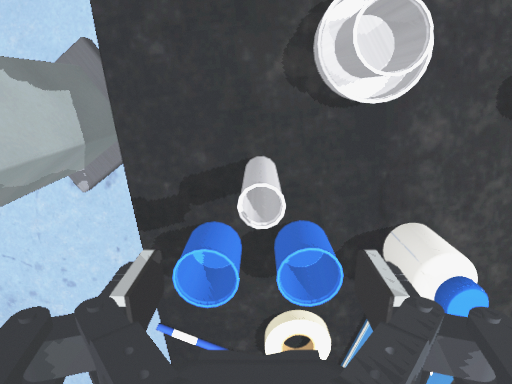

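View pics/t9z.png

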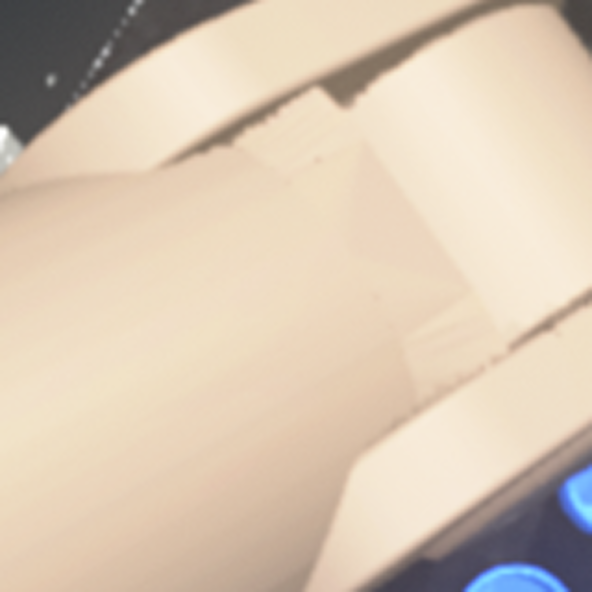

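The cup rim is at (261,206) in the wrist view, against (263,206) predicted, so the target holds. Descending in two parts.

```bash
python3 -m inch '[{"travel":[-1,1,20],"spin":0,"grip":1},{"travel":[-2,1,45],"spin":0,"grip":1},{"travel":[-2,1,65],"spin":0,"grip":1},{"travel":[-2,1,72],"spin":0,"grip":1},{"travel":[-2,1,72],"spin":0,"grip":1}]'
python3 - <<'E'
from h import *
s=snap('wrist','wrist10.png')
to(446.5,-328,91)
E
```

```text
time: 11.45
position: [445.8, -327.2, 127.7]
orientation: [[0.589, 0.808, 0.001], [0.808, -0.589, 0.001], [0.001, -0.0, -1.0]]
force: [0.7, -0.1, 0.7]
finger_gap: 85.6
t 11.5 pos [ 446.  -327.7  128.5] travel [-0.   0.5 37.5] gap 85.36532787608223 F [-0.  -0.2  0.3] q [ 0.01  0.53  0.75  1.93 -0.48  0.86  0.38]
tool y az -36.1 spin to radial 0.004
```

View pics/wrist10.png

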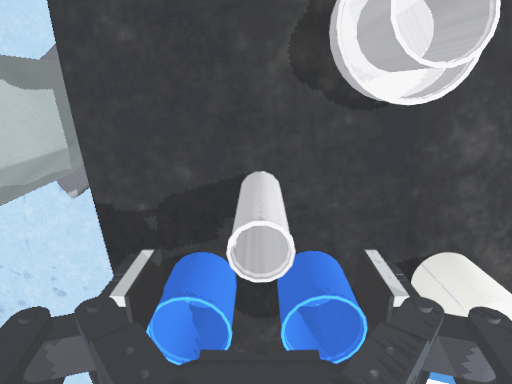

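The cup is centred between the jaws: rim (261,250), jaws at columns 153 and 365. Lowering and gripping.

```bash
python3 -m inch '[{"travel":[0,0.5,15],"spin":0,"grip":1},{"travel":[0,0.5,30],"spin":0,"grip":1},{"travel":[0,0.5,37],"spin":0,"grip":1},{"travel":[0,0.5,37],"spin":0,"grip":1},{"travel":[0,0.5,37],"spin":0,"grip":0.6},{"travel":[0,0.5,37],"spin":0,"grip":0.5},{"travel":[0,0.5,37],"spin":0,"grip":0.4},{"travel":[0,0.5,37],"spin":0,"grip":0.25},{"travel":[0,0.5,37],"spin":0,"grip":0.25},{"travel":[0,0.5,37],"spin":0,"grip":0.25},{"travel":[0,0.5,37],"spin":0,"grip":0.25},{"travel":[0,0.5,37],"spin":0,"grip":0.25}]' 30
python3 - <<'E'
from h import *
s=snap('wrist','wrist11.png')
s=snap('scene','scene11.png')
to(446.5,-328,91)
E
```

```text
time: 12.7
position: [446.7, -328.1, 92.1]
orientation: [[0.589, 0.808, 0.002], [0.808, -0.589, 0.001], [0.002, 0.002, -1.0]]
force: [-0.4, 0.6, 6.4]
finger_gap: 31.8
t 12.8 pos [ 446.7 -328.1   92. ] travel [-0.  -0.2  1. ] gap 31.735212657192793 F [-0.8  0.8  5.7] q [ 0.05  0.58  0.71  1.96 -0.53  0.79  0.42]
tool y az -36.1 spin to radial 0.004
```

View pics/wrist11.png

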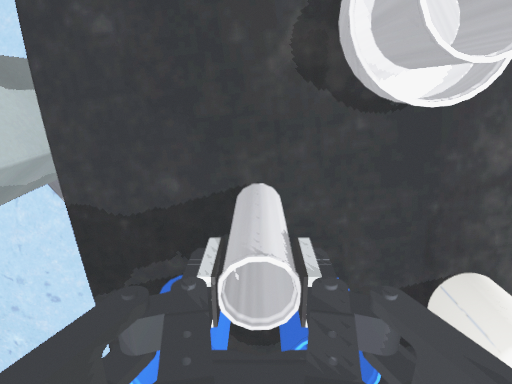

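View pics/scene11.png

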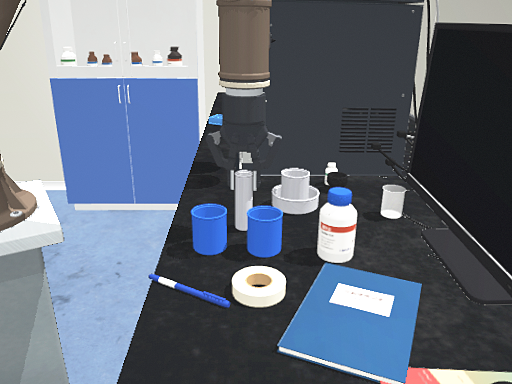

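The cup is gripped, with a gap of 31.7 mm. Lifting 115 mm so its underside clears the beaker rim at 74 mm.

```bash
python3 -m inch '[{"travel":[0,0,-5],"spin":0,"grip":0.25},{"travel":[0,0,-15],"spin":0,"grip":0.25},{"travel":[0,0,-35],"spin":0,"grip":0.25},{"travel":[0,0,-60],"spin":0,"grip":0.25},{"travel":[0,0,-85],"spin":0,"grip":0.25},{"travel":[0,0,-105],"spin":0,"grip":0.25},{"travel":[0,0,-115],"spin":0,"grip":0.25},{"travel":[0,0,-115],"spin":0,"grip":0.25}]'
python3 - <<'E'
from h import *
to(594,-289,207)
s=ld('wrist8.png')
im=s['pixels'];cv2.imwrite('pics/w8z.png',cv2.resize(im[100:240,190:320],None,fx=4,fy=4,interpolation=cv2.INTER_CUBIC))
s=snap('wrist','wrist12.png')
s=snap('scene','scene12.png')
E
```

```text
time: 13.6
position: [447.0, -328.6, 208.5]
orientation: [[0.589, 0.808, 0.005], [0.808, -0.589, -0.0], [0.003, 0.004, -1.0]]
force: [-0.3, 0.1, -0.6]
finger_gap: 31.9
t 13.6 pos [ 447.  -328.6  208.5] travel [118.6  95.5   2.1] gap 31.92261071008531 F [-0.3  0.1 -0.6] q [-0.05  0.44  0.83  1.84 -0.38  1.02  0.3 ]
tool y az -36.1 spin to radial -0.177
```

View pics/wrist12.png

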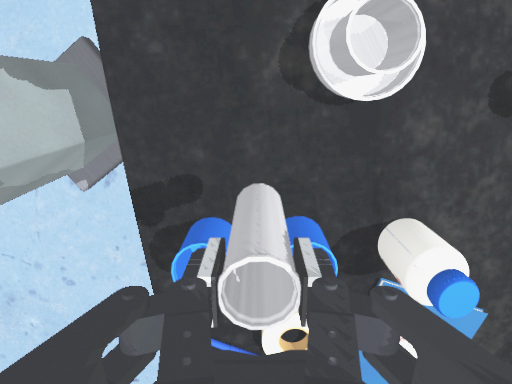

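View pics/w8z.png

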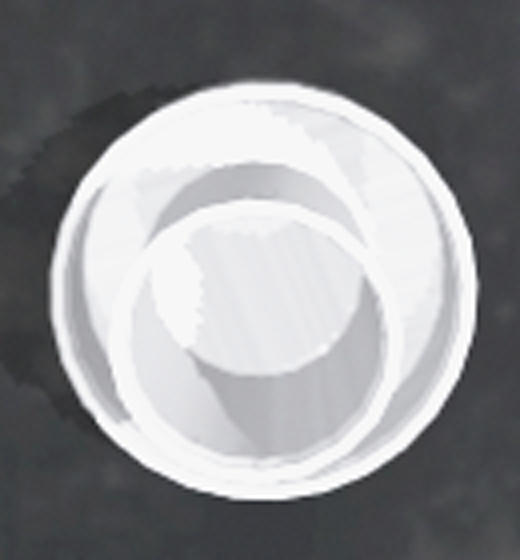

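View pics/scene12.png

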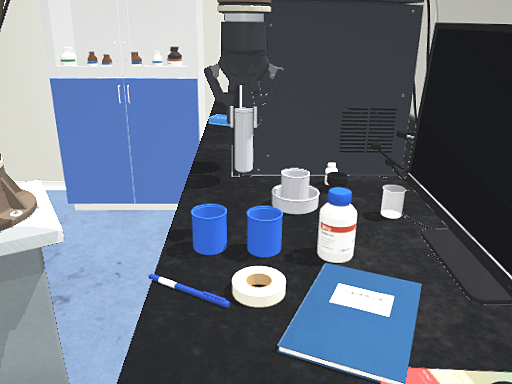

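Run:
```python
from h import *
s=ld('wrist8.png'); print('beaker',onz(s,(253.75,183.75),74).round(1),'dish',onz(s,(256,172.75),32).round(1))
s=ld('wrist12.png'); print('cup rim - tcp',(onz(s,(259,292),226.5)-[447,-328.6,208.5]).round(1))
s=ld('wrist12.png'); print('cup rim wrist11',(onz(ld('wrist11.png'),(259,291.5),110)-[446.7,-328.1,92]).round(1))
```

```text
beaker [ 593.9 -285.4   74. ] dish [ 595.1 -287.    32. ]
cup rim - tcp [-0.4  1.5 18. ]
cup rim wrist11 [-0.3  1.6 18. ]
```

```bash
python3 -m inch '[{"travel":[9,7,0],"spin":-0.01,"grip":0.25},{"travel":[26,20,0],"spin":-0.04,"grip":0.25},{"travel":[48,38,0],"spin":-0.07,"grip":0.25},{"travel":[72,57,0],"spin":-0.11,"grip":0.25},{"travel":[94,74,0],"spin":-0.14,"grip":0.25},{"travel":[111,88,0],"spin":-0.17,"grip":0.25},{"travel":[120,95,0],"spin":-0.18,"grip":0.25},{"travel":[120,95,0],"spin":-0.18,"grip":0.25},{"travel":[120,95,0],"spin":-0.18,"grip":0.25}]'
python3 - <<'E'
from h import *
to(594.5,-287.5,100)
s=snap('wrist','wrist13.png')
im=s['pixels'];cv2.imwrite('pics/w13z.png',cv2.resize(im[100:340,150:370],None,fx=2.5,fy=2.5,interpolation=cv2.INTER_CUBIC))
s=snap('scene','scene13.png')
cv2.imwrite('pics/s13z.png',cv2.resize(s['pixels'][80:230,230:370],None,fx=4,fy=4,interpolation=cv2.INTER_CUBIC))
E
```

```text
time: 14.6
position: [592.6, -287.1, 206.3]
orientation: [[0.436, 0.9, 0.0], [0.9, -0.436, 0.001], [0.001, -0.0, -1.0]]
force: [-0.4, 0.1, -1.1]
finger_gap: 31.9
t 14.6 pos [ 592.6 -287.1  206.3] travel [  0.4   1.8 106.3] gap 31.850694499059383 F [-0.4  0.1 -1.1] q [-0.08  0.6   0.73  1.57 -0.43  1.14  0.3 ]
tool y az -25.8 spin to radial -0.0
```

View pics/w13z.png

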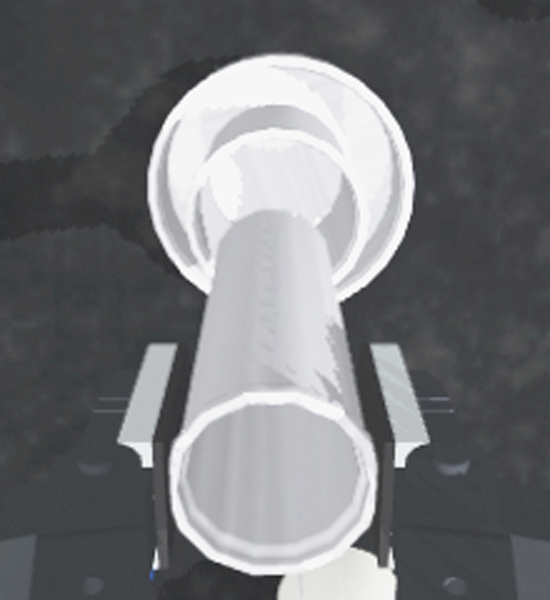

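View pics/s13z.png

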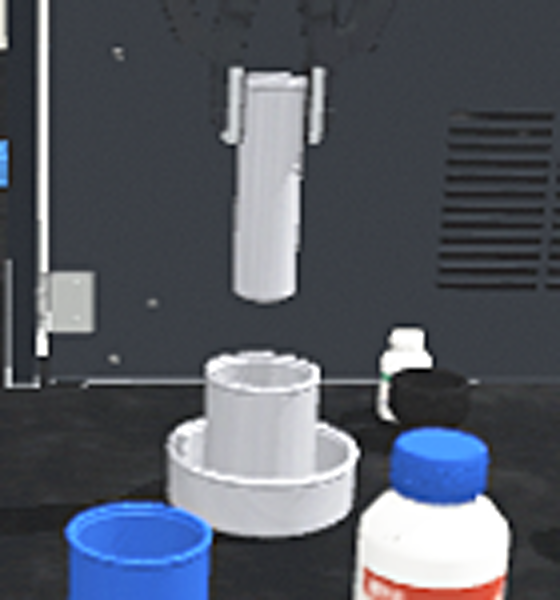

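Run:
```python
from h import *
s=ld('scene13.png'); 
for p in ([592.6,-287.1,224.3],[592.6,-287.1,114.3],[594,-287,74],[594,-287,0]):
    q=proj(s,[p])[0]; print(((q-[230,80]+.5)*4).round(1))
w=ld('wrist13.png')
for p in ([592.6,-287.1,224.3],[592.6,-287.1,114.3],[594,-287,74],[594,-287,32]):
    q=proj(w,[p])[0]; print(((q-[150,100]+.5)*2.5).round(1))
```

```text
[269.7  80.9]
[260.3 296.9]
[259.  371.1]
[253.1 502. ]
[279.  487.5]
[276.7 260. ]
[280.  218.2]
[279.2 187.4]
```

Against the projected verticals the cup is upright and lined up with the beaker. The fingertips are about 33 mm below the cup's rim, so they'll stay above the beaker's rim. Lowering.

```bash
python3 -m inch '[{"travel":[0,1,10],"spin":0,"grip":0.25},{"travel":[0,2,25],"spin":0,"grip":0.25},{"travel":[0,2,40],"spin":0,"grip":0.25},{"travel":[0,2,52],"spin":0,"grip":0.25},{"travel":[0,2,58],"spin":0,"grip":0.25},{"travel":[0,2,58],"spin":0,"grip":0.25}]'
python3 - <<'E'
from h import *
to(594.5,-287.5,100)
s=snap('wrist','wrist14.png')
im=s['pixels'];cv2.imwrite('pics/w14z.png',cv2.resize(im[100:340,150:370],None,fx=2.5,fy=2.5,interpolation=cv2.INTER_CUBIC))
E
```

```text
time: 15.3
position: [593.6, -288.0, 147.5]
orientation: [[0.437, 0.9, -0.001], [0.9, -0.437, 0.002], [0.001, -0.001, -1.0]]
force: [-0.0, 0.0, -0.5]
finger_gap: 32.0
t 15.3 pos [ 593.6 -288.   147.5] travel [ 0.7  0.7 47.5] gap 32.03839241070971 F [-0.   0.  -0.5] q [-0.06  0.66  0.69  1.63 -0.48  1.03  0.33]
tool y az -25.9 spin to radial -0.001
```

View pics/w14z.png

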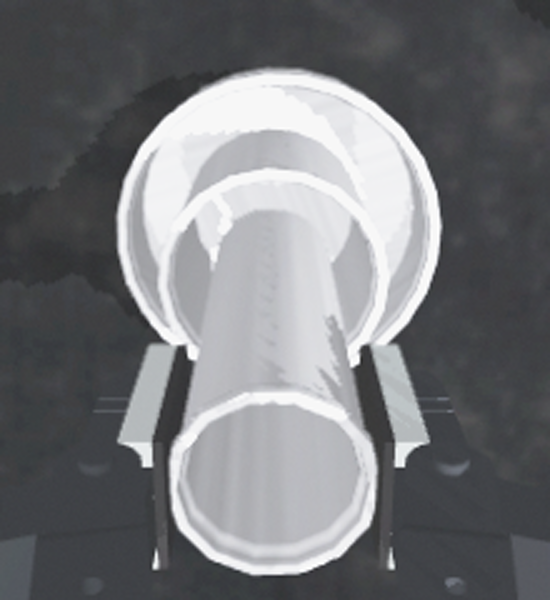

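The cup's end is inside the beaker's mouth, with centres at columns 273 and 274, and the force is near zero. Continuing down.

```bash
python3 -m inch '[{"travel":[0.5,0.5,10],"spin":0,"grip":0.25},{"travel":[0.5,0.5,22],"spin":0,"grip":0.25},{"travel":[0.5,0.5,32],"spin":0,"grip":0.25},{"travel":[0.5,0.5,39],"spin":0,"grip":0.25},{"travel":[0.5,0.5,42],"spin":0,"grip":0.25},{"travel":[0.5,0.5,42],"spin":0,"grip":0.25}]'
python3 - <<'E'
from h import *
s=snap('wrist','wrist15.png')
im=s['pixels'];cv2.imwrite('pics/w15z.png',cv2.resize(im[100:340,150:370],None,fx=2.5,fy=2.5,interpolation=cv2.INTER_CUBIC))
to(594.5,-287.5,100)
E
```

```text
time: 15.95
position: [594.5, -288.0, 105.9]
orientation: [[0.437, 0.9, -0.0], [0.9, -0.437, 0.001], [0.001, -0.001, -1.0]]
force: [-0.3, 0.5, -1.1]
finger_gap: 32.1
t 16.0 pos [ 594.7 -288.1  106.3] travel [ 0.5 -0.4  6.3] gap 31.593292975945214 F [-1.4 -0.2 -1. ] q [-0.04  0.7   0.66  1.66 -0.51  0.96  0.36]
tool y az -25.9 spin to radial -0.001
```

View pics/w15z.png

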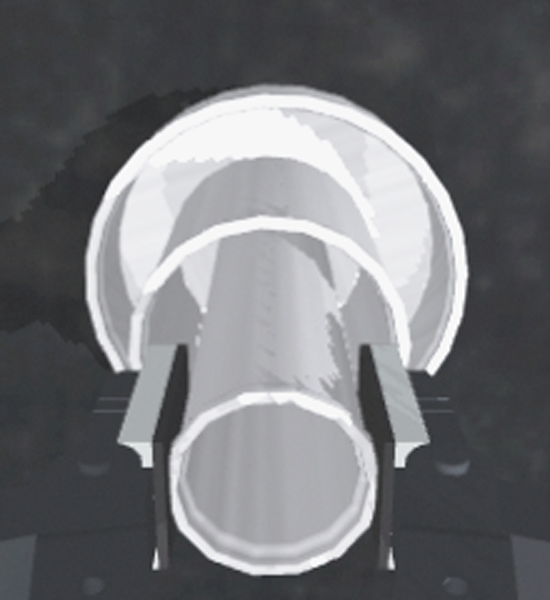

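```bash
python3 -m inch '[{"travel":[0,0,2],"spin":0,"grip":0.25},{"travel":[0,0,4],"spin":0,"grip":0.25},{"travel":[0,0,5.5],"spin":0,"grip":0.25},{"travel":[0,0,6.5],"spin":0,"grip":0.25},{"travel":[0,0,6.5],"spin":0,"grip":0.25},{"travel":[0,0,6.5],"spin":0,"grip":0.25}]'
```

```text
time: 16.6
position: [594.8, -288.2, 100.2]
orientation: [[0.437, 0.9, 0.001], [0.9, -0.437, 0.001], [0.001, 0.0, -1.0]]
force: [-0.9, 1.1, 3.5]
finger_gap: 31.7
```

```bash
python3 -m inch '[{"travel":[0,0,0.5],"spin":0,"grip":0.25},{"travel":[0,0,1],"spin":0,"grip":0.25},{"travel":[0,0,1],"spin":0,"grip":0.25},{"travel":[0,0,1],"spin":0,"grip":0.25}]'
```

```text
time: 17.0
position: [594.9, -288.3, 100.1]
orientation: [[0.437, 0.9, 0.001], [0.9, -0.437, 0.001], [0.002, 0.001, -1.0]]
force: [-3.2, 1.8, 9.9]
finger_gap: 31.8
```

Contact at z = 100 as expected, with the force up to 9.9 N and no further travel. Releasing and withdrawing.

```bash
python3 -m inch '[{"travel":[0,0,-0.5],"spin":0,"grip":0.45},{"travel":[0,0,-0.5],"spin":0,"grip":0.6},{"travel":[0,0,-0.5],"spin":0,"grip":0.8},{"travel":[0,0,-0.5],"spin":0,"grip":0.9},{"travel":[0,0,-0.5],"spin":0,"grip":0.9},{"travel":[0,0,-0.5],"spin":0,"grip":0.9},{"travel":[0,0,-15],"spin":0,"grip":0.9},{"travel":[0,0,-40],"spin":0,"grip":0.9},{"travel":[0,0,-75],"spin":0,"grip":0.9},{"travel":[0,0,-105],"spin":0,"grip":0.9},{"travel":[0,0,-120],"spin":0,"grip":0.9},{"travel":[0,0,-120],"spin":0,"grip":0.9}]'
python3 - <<'E'
from h import *
s=snap('wrist','wrist16.png')
im=s['pixels'];cv2.imwrite('pics/w16z.png',cv2.resize(im[100:300,150:370],None,fx=2.7,fy=2.7,interpolation=cv2.INTER_CUBIC))
s=snap('scene','scene16.png')
cv2.imwrite('pics/s16z.png',cv2.resize(s['pixels'][130:270,190:370],None,fx=4,fy=4,interpolation=cv2.INTER_CUBIC))
print(manip.read_state()['force'])
E
```

```text
time: 18.2
position: [595.7, -289.3, 223.0]
orientation: [[0.437, 0.9, 0.006], [0.9, -0.437, -0.0], [0.002, 0.005, -1.0]]
force: [-0.8, 0.2, -0.2]
finger_gap: 76.5
[-0.86827444  0.15741299  0.21521758]
```

View pics/w16z.png

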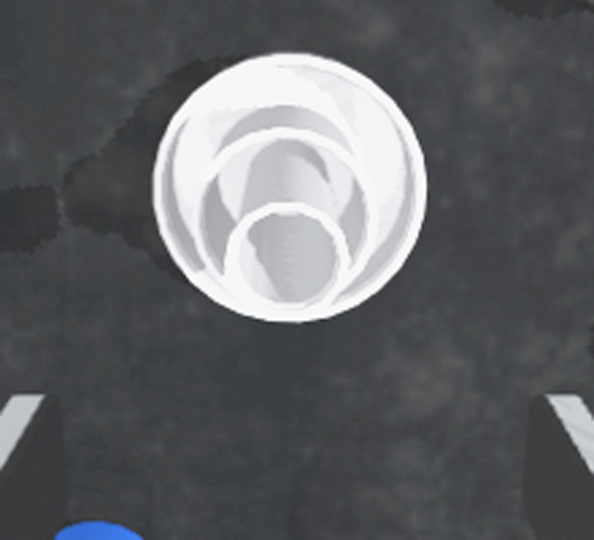

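View pics/s16z.png

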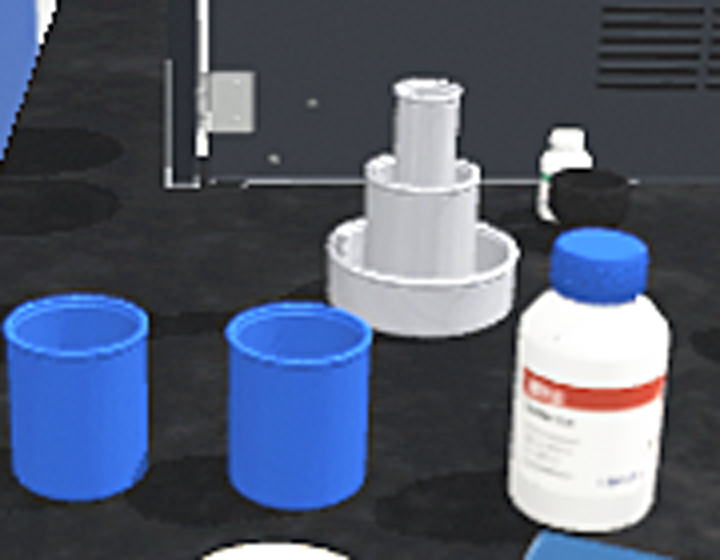

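All three are nested and upright: the cup rim is at (428,90), the beaker rim at (423,175) and the dish at (423,255) in the scene crop. One numeric check of the centres, then I'll hand it in.

Run:
```python
from h import *
w=ld('wrist16.png')
f=lambda x,y:((x+.5)/2.7-.5+150,(y+.5)/2.7-.5+100)
print('dish',onz(w,f(290,187.5),32).round(1),'beaker',onz(w,f(285,216),74).round(1),'cup',onz(w,f(287.5,257),118).round(1))
print(manip.job_done())
```

```text
dish [ 595.  -286.6   32. ] beaker [ 593.7 -285.7   74. ] cup [ 594.5 -286.1  118. ]
the job is handed in; nothing more can be done
None
```

The three vessels are nested: the beaker stands in the dish and the tall cup stands in the beaker. I handed the job in at about 18 s of the 58 s allowed, and no verdict was reported.

- **Placing:** I lowered each vessel until it met firm contact at the expected height, about 15 N for the beaker and 10 N for the cup. Only then did I release it and draw the gripper straight up.
- **Final positions:** The last wrist picture puts the centres at dish (595.0, -286.6), beaker (593.7, -285.7) and cup (594.5, -286.1) mm. All are within 2 mm of each other, against limits of 22 mm and 16 mm.
- **Upright and clear:** The last scene picture shows all three upright, with the reagent bottle and the blue look-alikes where they stood. The tool force was back near zero and the gripper about 120 mm above its release height.
- **Disagreements:** The top and wrist cameras differed by up to about 4 mm in y. The scene camera differed by about 1 pixel, up to about 3 mm. I aimed between the readings, well inside the clearances.
- **Not checked:** I took no top picture after the last placing.

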